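# Find and open the scrap hatch

### The arm

A 6-joint arm with a two-finger parallel gripper is mounted at the origin on the work surface. World frame = base frame: x ahead of the robot, y to its left, z up, the work surface at z = 0. Lengths are in m, angles in rad, forces in N, time in s.
With the tool pointing down it reaches from about 0.3 to 0.85 m from the base axis. Payload 5.4 kg.
Tool frame: the origin (TCP) lies at the very end of the fingers, on their centre line; the grasp point (between the pads) lies 19 mm behind it (robot.tcp_to_grasp is the distance from the TCP to the grasp point, in m); z points along the fingers, y is the line along which they close (so a half turn about z gives the same grasp; the last joint's range is limited). The gripper opens to 85 mm and grips with 20 to 120 N. Pads are 22 mm wide; open, the fingers measure 114 mm over their backs; the gripper's body (76 mm by 85 mm) begins 54 mm behind the grasp point. The pads swing forward as they close: fully open they stand 13 mm farther back than shut.
Start: joints at [0.985, 0.158, 1.597, -0, 1.386, -0.21], TCP at [0.211, 0.535, 0.231] pointing down, gripper open.
Joint ranges: [-2.91, 2.91], [-0.94, 2.29], [0.18, 2.7], [-1.29, 4.43], [0.17, 2.64], [-3, 3]. Speed limits (rad/s): [2.57, 2.57, 3.14, 3.14, 3.14, 3.14].

### API

Orientations are given as a rotation vector (axis times angle).
In Python, from cell import robot, eyes, order, look_for, mark_of gives the robot as it stands.
- The arm moves only by the shell command python3 -m handwheel 'ROWS' [OPENING] [FORCE]. ROWS is text: rows parted by semicolons, each of 6 numbers parted by spaces: the shift along the tool's x, y, z as a fraction of full scale, then the turn, a rotation vector about the tool's x, y, z as a fraction of full scale. In form: dx dy dz wx wy wz; .... A call has 1 to 12 rows; each row is the pose to reach, as a shift and turn from the pose commanded when the call began, along the tool's axes at that moment; what a row does not reach only later rows make up. Full scale, the value 1, is 250 mm for a shift and 45 degrees for a turn. A row lasts 1/10 s, in which the tool goes at most 50 mm and 8.59 degrees, less where a joint would pass 70% of its speed; a pose out of reach is approached as far as the arm can. A call with a number of a shift or a turn outside -1 to 1 is refused whole. A call with a gripper value outside its range is refused whole. OPENING is the opening in per cent of the stroke, from 0 (shut) to 100 (fully open), set as the call begins (- or left out, the last holds). The fingers move at their own pace and stop on an object; FORCE is the grip in N (left out, the last holds). Time passes only in rows, so rows that repeat a pose let the fingers close. It gives the time, the measured TCP pose, the force, the opening and the grip force at its end, in the units of the state.
- robot.state(): the state, without advancing time (a new reading comes with each control period).
- eyes.snapshot(name): name is "scene" or "top" or "wrist"; returns a dict with "frame" (400x640x3 uint8, red, green, blue), "intrinsics" (3x3 intrinsics, pixels), "dist" ([k1, k2, p1, p2, k3] as OpenCV has them; the pictures are not rectified), "rvec" (rotation vector, rad) and "tvec" (3), from world to camera coordinates, as OpenCV has them. Camera axes: x right, y down, z forward; pixel columns grow to the right and rows downward; lengths in m; the calibration is good to about 2 mm. A picture is of the moment at which its call begins. There is no depth.
- order.close_job(): hands the job in; it is judged then, once.
Trained networks look in a picture, given as the dict that the camera call returned (one of the last four; its "shot" number tells which), for a name from the list of things; names that differ only in an ending like _2 or _b are one class to them, and where a whole thing is asked for, a point or a joint stands for the part that bears it (a point fixed in the world has none). Each returns a list of dicts, best first, with "score" (0 to 1); they miss things now and then, are a little off and sometimes report something else, mostly with a low value. They report only what shows in the picture. A call takes as long as a camera call.
- look_for(picture, label): "box" ([left, top, width, height] in pixels, round what is visible of it).
- mark_of(picture, label): "pixel" ([column, row] in pixels: a listed point, or the origin of a listed thing).
The state is a dict: "t": time; "joints": joint angles; "dq": joint speeds; "joint_efforts": joint torques, N m; "ee_pos": TCP position; "orientation": TCP orientation; "ft_force": force on the tool from outside, world axes, zero at the start; "torque": the same for the moment, N m; "grip_width": opening from 0.0 (shut) to 1.0 (fully open); "grip_force": force on a finger pad.
Only numpy, scipy, OpenCV 4.12 (cv2) and the standard library are available. Lean on these libraries where they do the work, as an engineer would, in place of code of your own. Each camera call takes 0.05 s, during which the arm holds its last target. There are 200 camera calls.

### The job

One of the four identical metal plates in the top of the plywood scrap box is the hatch; the others are fixed. Press the plates near their front edges with the fingertips to find the one that rocks, then push that plate open until it stands upright, and come away. Grasp nothing, and leave the jars, toy, bottles and tape where they stand.

Things in the scene. Friction and masses are not known exactly. Their poses are not given: they have to be found in the camera images.
- box: Fixed plywood scrap box, 220 mm deep (x), 470 wide (y), flat top 85 mm above the bench, hollow for 70 mm below it. Origin: centre of its underside; x away from the robot, y left, z up. Four identical flush aluminium plates lie in a row along y. The deck before them is 32 mm deep; behind them is an 82 mm ledge where small things stand, centres 61 mm behind the plates' rear edges.
- plate1_place (a point): Middle of the top of plate 1, the leftmost (largest y in the box's frame), as it lies flush; fixed to the box at (-25, 170, 85) mm from its origin, axes as the box's; it does not move with the plate. Front edge (robot's side) 50 mm towards -x, rear edge 50 mm towards +x. Plates: 100 mm (x) by 80 (y), 6 thick, in openings 106 x 86. 
- plate2_place (a point): Middle of the top of plate 2, the second from the left, as it lies flush; fixed to the box at (-25, 70, 85) mm from its origin, axes as the box's; it does not move with the plate. Front edge (robot's side) 50 mm towards -x, rear edge 50 mm towards +x. Three plates are fixed solid; any one of the four is the hatch. 
- plate3_place (a point): Middle of the top of plate 3, the third from the left, as it lies flush; fixed to the box at (-25, -70, 85) mm from its origin, axes as the box's; it does not move with the plate. Front edge (robot's side) 50 mm towards -x, rear edge 50 mm towards +x. The hatch, pressed 20 to 45 mm in front of its middle, yields at 2 to 5 N. 
- plate4_place (a point): Middle of the top of plate 4, the rightmost, as it lies flush; fixed to the box at (-25, -170, 85) mm from its origin, axes as the box's; it does not move with the plate. Front edge (robot's side) 50 mm towards -x, rear edge 50 mm towards +x. The hatch's pin runs along y half-way between its front and rear edges, 3 mm below the top. 
- hatch (a joint): Tilt (rad) of the one plate that turns, about a stiff pin along y under its middle: 0 flush, positive with front edge down and rear edge up, range -0.1 to 1.5 (upright). It stays where left. Pressed at the rear it gives only 4 mm, in the middle nothing. To open it, follow the front half down 40 mm into the opening with the fingertips, then push it towards +x.
- pot: Small green glass pot with black cap, 30 mm across, 32 mm tall, standing on the middle rib of the box's top between plates 2 and 3. Bystander, loose; origin at the centre of its underside.
- jar_a: Amber jar with black cap, 36 mm across, 42 mm tall, on the rear ledge of the box. Bystander, loose; origin at the centre of its underside.
- jar_b: Blue bottle with white cap, 32 mm across, 46 mm tall, on the rear ledge of the box. Bystander, loose; origin at the centre of its underside.
- toy: Small pink toy figure on a 30 x 24 mm wooden foot, 47 mm tall, on the rear ledge of the box. Bystander, loose; origin at the centre of its underside.
- bottle: Green bottle with white label and red cap, 60 mm across, 170 mm tall, on the bench to the left of the box. Bystander, loose; origin at the centre of its underside.
- flask: Green flask, 72 mm across, 200 mm tall, on the bench to the right of the box. Bystander, loose; origin at the centre of its underside.
- tape: Roll of paper tape lying flat on the bench, 90 mm across, 24 mm tall. Bystander, loose; origin at the centre of its underside.

How it is judged:
By the outcome, as a careful person would: the job done as asked, in the order asked, and still so for the second after the job is handed in, with the robot touching nothing.
It also fails if it takes over 45 s, if anything falls off the work surface, if the arm or the gripper's body presses on something with over 40 N, if the wrist force passes 120 N, or if a joint passes its speed limit or range.

## Working session

There is one attempt and no reset: what is moved stays moved. The work goes in short steps, Python scripts to look and compute and a shell command to move; the robot and the scene stay as the last step left them, time stands still between calls to the robot, and variables do not carry over. Pictures are saved under pics/ and viewed, at most 10 in all, crops included, and the job is handed in when it is done.

```bash
mkdir -p pics; cat > h.py <<'E'
import numpy as np, cv2
from cell import robot, eyes, order, look_for, mark_of
def ray(p,uv):
    R=cv2.Rodrigues(np.array(p["rvec"],float))[0]; t=np.array(p["tvec"],float)
    n=cv2.undistortPoints(np.array([[uv]],float),np.array(p["intrinsics"],float),np.array(p["dist"],float))[0,0]
    return -R.T@t, R.T@np.array([n[0],n[1],1])
def at(p,uv,z):
    o,d=ray(p,uv); return o+d*(z-o[2])/d[2]
def px(p,X):
    return cv2.projectPoints(np.array(X,float).reshape(-1,3),np.array(p["rvec"],float),np.array(p["tvec"],float),np.array(p["intrinsics"],float),np.array(p["dist"],float))[0][:,0]
def save(p,n): cv2.imwrite("pics/"+n,p["frame"][:,:,::-1])
E
python3 - <<'E'
from h import *
Z=dict(box=0,plate1_place=.085,plate2_place=.085,plate3_place=.085,plate4_place=.085,pot=.085,jar_a=.085,jar_b=.085,toy=.085,bottle=0,flask=0,tape=0)
for c in("top","scene"):
    p=eyes.snapshot(c); save(p,c+"0.png")
    for k,z in Z.items():
        for m in mark_of(p,k)[:2]: print(c,k,round(m["score"],2),np.round(m["pixel"]),at(p,m["pixel"],z).round(3))
print(robot.state())
E
```

```text
top box 0.6 [315. 200.] [ 0.542 -0.004  0.   ]
top box 0.47 [370. 201.] [ 0.536 -0.176  0.   ]
top plate1_place 0.91 [254. 207.] [0.516 0.172 0.085]
top plate2_place 0.73 [289. 205.] [0.52  0.072 0.085]
top plate3_place 0.83 [337. 203.] [ 0.525 -0.069  0.085]
top plate3_place 0.58 [174. 172.] [0.624 0.402 0.085]
top plate4_place 0.8 [371. 204.] [ 0.518 -0.166  0.085]
top pot 0.67 [315. 204.] [ 0.521 -0.004  0.085]
top jar_a 0.73 [262. 172.] [0.618 0.148 0.085]
top jar_a 0.48 [344. 167.] [ 0.63  -0.091  0.085]
top jar_b 0.73 [262. 172.] [0.618 0.148 0.085]
top jar_b 0.48 [344. 167.] [ 0.63  -0.091  0.085]
top toy 0.75 [178. 283.] [0.304 0.387 0.085]
top toy 0.58 [320. 166.] [ 0.632 -0.019  0.085]
top bottle 0.75 [176. 174.] [0.63  0.425 0.   ]
top flask 0.61 [464. 220.] [ 0.473 -0.461  0.   ]
top tape 0.93 [181. 283.] [0.297 0.406 0.   ]
top tape 0.64 [345. 168.] [ 0.64 -0.1   0.  ]
scene box 0.55 [317. 221.] [0.535 0.005 0.   ]
scene plate1_place 0.71 [375. 192.] [0.53  0.17  0.085]
scene plate1_place 0.58 [286. 223.] [ 0.627 -0.092  0.085]
scene plate2_place 0.66 [340. 191.] [0.51  
[... 608 characters left out ...]
.] [ 0.535 -0.002  0.   ]
{'t': 1.3, 'joints': array([ 9.84896973e-01,  1.58388941e-01,  1.59703211e+00, -6.91827146e-06,
        1.38618690e+00, -2.10113834e-01]), 'dq': array([-0.0003645 , -0.00065807,  0.00027739, -0.00174981,  0.00104493,
       -0.00033532]), 'joint_efforts': array([ 2.56104590e-05, -3.96011603e+01, -3.31694198e+01, -1.64280582e-04,
        8.25238094e-04, -9.01245905e-07]), 'ee_pos': array([0.21104114, 0.53484248, 0.23128926]), 'orientation': array([ 5.86813424e-01,  3.08630074e+00, -2.62898249e-05]), 'ft_force': array([-0.38594372,  0.44737643,  0.15212808]), 'torque': array([-0.01756319,  0.00501147, -0.00463815]), 'grip_force': 0.0, 'grip_width': 0.9972536919805574}
```

```bash
ls pics; python3 -m handwheel 2>&1 | head -5
```

```text
scene0.png
top0.png
invalid input
```

View pics/top0.png

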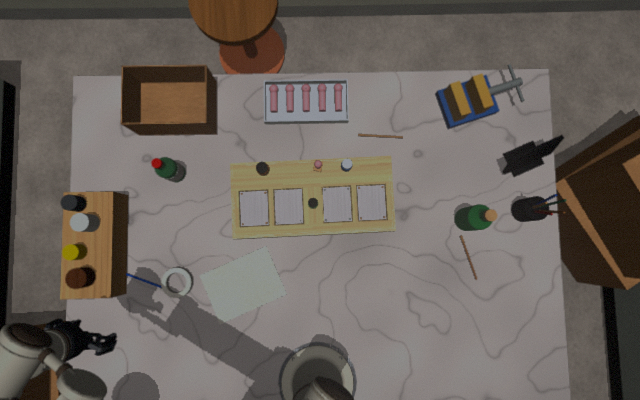

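View pics/scene0.png

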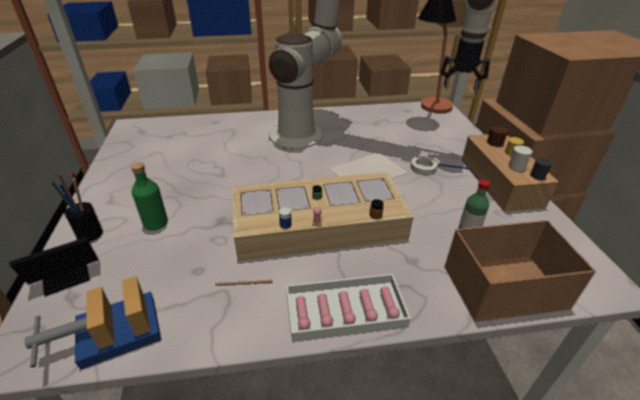

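The top picture shows the box at about (313,200), with its plates at (254,207), (289,205), (337,203) and (371,203). The pot is at (313,203), the jars and toy on the ledge at (262,168), (318,165) and (347,165). In the scene picture all items stand as described. Next I fit the box pose from the plates' segments.

```bash
cat > fit.py <<'E'
from h import *
from scipy.optimize import least_squares
def segs(p,guess):
    hsv=cv2.cvtColor(p["frame"],cv2.COLOR_RGB2HSV)
    m=((hsv[:,:,1]<60)).astype(np.uint8)
    n,l,s,c=cv2.connectedComponentsWithStats(m,connectivity=4)
    out=[]
    for g in guess:
        i=l[int(g[1]),int(g[0])]; out.append((i,s[i].tolist(),c[i].round(1).tolist()))
    return out
L=np.array([[-25,170,85],[-25,70,85],[-25,-70,85],[-25,-170,85]])/1e3
def tw(q,P): c,s=np.cos(q[2]),np.sin(q[2]); return np.c_[q[0]+c*P[:,0]-s*P[:,1],q[1]+s*P[:,0]+c*P[:,1],P[:,2]]
if __name__=="__main__":
    obs=[]
    for c in("top","scene"):
        p=eyes.snapshot(c); g=px(p,tw([.545,0,0],L)); S=segs(p,g); print(S)
        obs.append((p,np.array([s[2] for s in S])))
        o=obs[-1]; f=lambda q:(px(o[0],tw(q,L))-o[1]).ravel()
        r=least_squares(f,[.545,0,0],loss="soft_l1",x_scale=.01); print(c,r.x.round(4),r.fun.round(1))
E
python3 fit.py
```

```text
[(np.int32(232), [239, 190, 30, 37, 1008], [253.5, 207.9]), (np.int32(229), [274, 188, 30, 37, 995], [288.2, 206.3]), (np.int32(227), [322, 187, 30, 35, 968], [336.7, 204.0]), (np.int32(222), [357, 184, 30, 37, 979], [371.2, 202.3])]
top [0.544  0.0039 0.0302] [ 0.1  0.   0.  -0.  -0.1 -0.  -0.   0. ]
[(np.int32(228), [357, 179, 37, 28, 635], [374.8, 190.6]), (np.int32(229), [324, 182, 36, 24, 638], [340.8, 193.4]), (np.int32(233), [276, 187, 34, 39, 766], [291.0, 200.6]), (np.int32(239), [241, 190, 32, 25, 692], [256.1, 202.2])]
scene [0.5524 0.0035 0.0268] [-0.1 -0.1 -0.1  0.6  0.7 -1.6 -0.5  0.5]
```

```bash
cat > go.py <<'E'
import sys
from h import *
from scipy.spatial.transform import Rotation as R
B=np.array([.544,.0039]); YAW=.030
# args: plate y (mm), x from pin(mm, + away), z above top (mm), tilt deg
def main(y,x,z,tilt):
    s=robot.state(); R0=R.from_rotvec(s["orientation"])
    Rb=R.from_euler("z",YAW)
    T=Rb*R.from_rotvec([0,np.pi,0])*R.from_rotvec([0,-np.radians(tilt),0])
    P=np.r_[B,0]+Rb.apply([-.025+x/1e3,y/1e3,.085+z/1e3])
    d=R0.inv().apply(P-s["ee_pos"])/.25; w=(R0.inv()*T).as_rotvec()/np.radians(45)
    print("t",round(s["t"],2),"row",np.r_[d,w].round(3),"target",P.round(4))
    l=Rb.inv().apply(s["ee_pos"]-np.r_[B,0])*1e3; print("now rel: x",(l[0]+25).round(1),"y",l[1].round(1),"z",(l[2]-85).round(1),"F",s["ft_force"].round(1))
    # box directions per 10 mm in present tool axes
    for n,v in(("fwd",[1,0,0]),("left",[0,1,0]),("up",[0,0,1])): print(n,(R0.inv()*Rb).apply(v).round(3)*.04)
main(*map(float,sys.argv[1:5]))
E
python3 go.py 170 -35 50 25
```

```text
t 1.4 row [-1.529 -0.957  0.385 -0.113 -0.548 -0.508] target [0.4789 0.172  0.135 ]
now rel: x -291.9 y 540.7 z 146.3 F [-0.1 -0.2 -0.7]
fwd [-0.03676  0.0158   0.     ]
left [0.0158  0.03676 0.     ]
up [-0.    0.   -0.04]
```

```bash
python3 -m handwheel '-0.2 -0.12 0 -0.02 -0.1 -0.09; -0.4 -0.24 0 -0.05 -0.22 -0.2; -0.6 -0.36 0 -0.07 -0.34 -0.32; -0.75 -0.47 0 -0.09 -0.45 -0.42; -0.85 -0.53 0 -0.113 -0.548 -0.508; -0.9 -0.56 0 -0.113 -0.548 -0.508; -0.9 -0.56 0 -0.113 -0.548 -0.508' 0 20; python3 go.py 170 -35 30 25
```

```text
t: 2.1
ee_pos: [0.3695, 0.3203, 0.2312]
orientation: [-0.035, 2.705, 0.008]
ft_force: [-0.8, 0.2, -0.1]
grip_width: 0.001
grip_force: 0.0
t 2.1 row [-0.186 -0.604  0.6   -0.002  0.001 -0.004] target [0.4789 0.172  0.115 ]
now rel: x -140.0 y 321.5 z 146.2 F [-0.8  0.2 -0.1]
fwd [-0.03624  0.00016  0.01692]
left [ 1.2e-04  4.0e-02 -4.0e-05]
up [-0.01692  0.      -0.03624]
```

```bash
python3 -m handwheel '-0.1 -0.2 0.2 0 0 0; -0.14 -0.38 0.35 0 0 0; -0.17 -0.52 0.5 0 0 0; -0.186 -0.604 0.6 0 0 0; -0.186 -0.604 0.6 0 0 0; -0.186 -0.604 0.6 0 0 0'; python3 go.py 170 -35 3 25; python3 - <<'E'
from h import *
p=eyes.snapshot("wrist"); save(p,"w1.png")
E
```

```text
t: 2.7
ee_pos: [0.4787, 0.1732, 0.1131]
orientation: [-0.036, 2.709, 0.008]
ft_force: [-0.2, -1.0, 0.5]
grip_width: -0.002
grip_force: 0.0
t 2.7 row [ 0.041 -0.005  0.091 -0.001 -0.005 -0.004] target [0.4789 0.172  0.088 ]
now rel: x -35.2 y 171.2 z 28.1 F [-0.2 -1.   0.5]
fwd [-0.03632  0.00012  0.01676]
left [ 1.2e-04  4.0e-02 -4.0e-05]
up [-0.01676  0.      -0.03632]
```

View pics/w1.png

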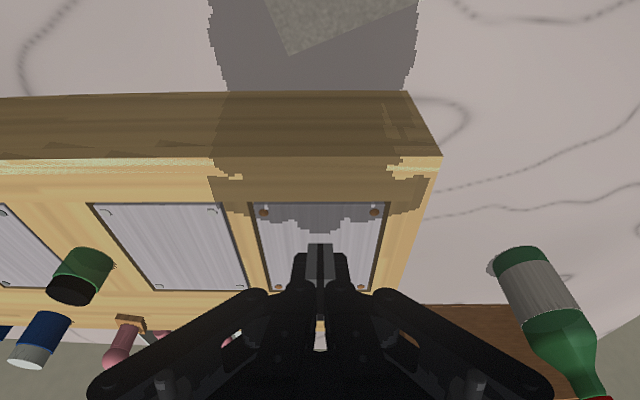

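The wrist view shows the fingertips at (320,250), above plate 1's front half. Pressing it now.

```bash
python3 -m handwheel '0.02 0 0.045 0 0 0; 0.041 -0.005 0.091 0 0 0; 0.041 -0.005 0.091 0 0 0; 0.041 -0.005 0.091 0 0 0' | sed -n '1,2p;4p'
for i in 1 2; do :; done
python3 -m handwheel '0.0017 0 0.0036 0 0 0; 0.0034 0 0.0073 0 0 0; 0.0034 0 0.0073 0 0 0' | sed -n '1,2p;4p'
python3 -m handwheel '0.0017 0 0.0036 0 0 0; 0.0017 0 0.0036 0 0 0' | sed -n '1,2p;4p'
```

```text
t: 3.15
ee_pos: [0.4796, 0.1744, 0.0912]
ft_force: [-0.2, 0.2, -0.8]
t: 3.45
ee_pos: [0.4795, 0.1733, 0.0885]
ft_force: [0.2, -0.2, -0.0]
t: 3.65
ee_pos: [0.4797, 0.1733, 0.088]
ft_force: [-7.1, 0.2, 9.5]
```

```bash
python3 -m handwheel '0.0017 0 0.0036 0 0 0; 0.0017 0 0.0036 0 0 0' | sed -n '1,2p;4p'; python3 go.py 70 -35 4 25
```

```text
t: 3.85
ee_pos: [0.4799, 0.1733, 0.0878]
ft_force: [-14.0, -2.0, 19.9]
t 3.85 row [ 0.001 -0.405 -0.006  0.     0.001 -0.   ] target [0.4819 0.0721 0.089 ]
now rel: x -34.0 y 171.2 z 2.8 F [-14.   -2.   19.9]
fwd [-0.03624  0.       0.01696]
left [0.   0.04 0.  ]
up [-0.01696  0.      -0.03624]
```

```bash
python3 -m handwheel '-0.01 0 -0.022 0 0 0; -0.0426 0 -0.0067 0 0 0; -0.034 0 0.0115 0 0 0; -0.034 0 0.0115 0 0 0; -0.034 0 0.0115 0 0 0' | sed -n '1,2p;4p'
python3 -m handwheel '0.0017 0 0.0036 0 0 0; 0.0017 0 0.0036 0 0 0; 0.0017 0 0.0036 0 0 0' | sed -n '1,2p;4p'
```

```text
t: 4.35
ee_pos: [0.4903, 0.1733, 0.0883]
ft_force: [4.2, -0.1, 3.9]
t: 4.65
ee_pos: [0.4905, 0.1734, 0.0881]
ft_force: [-1.6, -1.4, 11.1]
```

Plate 1 is solid. Plate 2 next.

```bash
python3 -m handwheel '-0.025 -0.05 -0.054 0 0 0; -0.025 -0.25 -0.054 0 0 0; -0.025 -0.4 -0.054 0 0 0; -0.015 -0.4 -0.033 0 0 0; -0.0068 -0.4 -0.0145 0 0 0; -0.0068 -0.4 -0.0145 0 0 0' | sed -n '1,2p;4p'
python3 -m handwheel '0.0034 0 0.0073 0 0 0; 0.0034 0 0.0073 0 0 0; 0.0034 0 0.0073 0 0 0' | sed -n '1,2p;4p'
python3 -m handwheel '0.0034 0 0.0073 0 0 0; 0.0034 0 0.0073 0 0 0; 0.0034 0 0.0073 0 0 0' | sed -n '1,2p;4p'; python3 go.py -70 -25 30 25
```

```text
t: 5.25
ee_pos: [0.49, 0.0741, 0.0883]
ft_force: [0.0, 0.9, 0.0]
t: 5.55
ee_pos: [0.491, 0.0742, 0.0878]
ft_force: [0.2, -0.2, 1.2]
t: 5.85
ee_pos: [0.4913, 0.0735, 0.086]
ft_force: [-0.1, 0.5, 1.3]
t 5.85 row [-0.051 -0.564 -0.104  0.     0.    -0.   ] target [ 0.4961 -0.0676  0.115 ]
now rel: x -25.6 y 71.1 z 1.0 F [-0.1  0.5  1.3]
fwd [-0.03624  0.       0.01692]
left [0.   0.04 0.  ]
up [-0.01692  0.      -0.03624]
```

```bash

python3 -m handwheel '0.0034 0 0.0073 0 0 0; 0.0034 0 0.0073 0 0 0; 0.0034 0 0.0073 0 0 0' | sed -n '1,2p;4p'; python3 -m handwheel '0.0034 0 0.0073 0 0 0; 0.0034 0 0.0073 0 0 0; 0.0034 0 0.0073 0 0 0' | sed -n '1,2p;4p'; python3 go.py 70 -25 -30 25
```

```text
t: 6.15
ee_pos: [0.4913, 0.0733, 0.0839]
ft_force: [-0.1, 0.1, 1.8]
t: 6.45
ee_pos: [0.4913, 0.0733, 0.0819]
ft_force: [0.7, 0.3, 0.8]
t 6.45 row [ 0.043 -0.004  0.099 -0.     0.    -0.   ] target [0.4919 0.0724 0.055 ]
now rel: x -25.6 y 70.9 z -3.1 F [0.7 0.3 0.8]
fwd [-0.03624  0.       0.01692]
left [ 0.    0.04 -0.  ]
up [-0.01692  0.      -0.03624]
```

Plate 2 yields at about 2 N, so it's the hatch. I'll follow it down.

```bash

python3 -m handwheel '0.005 0 0.0154 0 0 0; 0.01 0 0.031 0 0 0; 0.0132 0 0.0425 0 0 0; 0.0165 0 0.054 0 0 0; 0.0165 0 0.054 0 0 0' | sed -n '1,2p;4p'; python3 -m handwheel '-0.0004 0 0.0135 0 0 0; -0.0008 0 0.027 0 0 0;-0.0012 0 0.04 0 0 0; -0.0015 0 0.0535 0 0 0; -0.0015 0 0.0535 0 0 0' | sed -n '1,2p;4p'; python3 go.py 70 -14 -29 25;  python3 - <<'E'
from h import *
p=eyes.snapshot("wrist"); save(p,"w2.png")
E
```

```text
t: 6.95
ee_pos: [0.493, 0.0734, 0.0675]
ft_force: [-0.0, -0.5, 0.2]
t: 7.45
ee_pos: [0.4983, 0.0737, 0.0548]
ft_force: [-0.8, 0.1, -0.3]
t 7.45 row [-0.019 -0.005  0.003  0.001 -0.003 -0.001] target [0.5029 0.0727 0.056 ]
now rel: x -18.6 y 71.2 z -30.2 F [-0.8  0.1 -0.3]
fwd [-0.03628  0.       0.01684]
left [0.e+00 4.e-02 4.e-05]
up [-1.684e-02  4.000e-05 -3.628e-02]
```

View pics/w2.png

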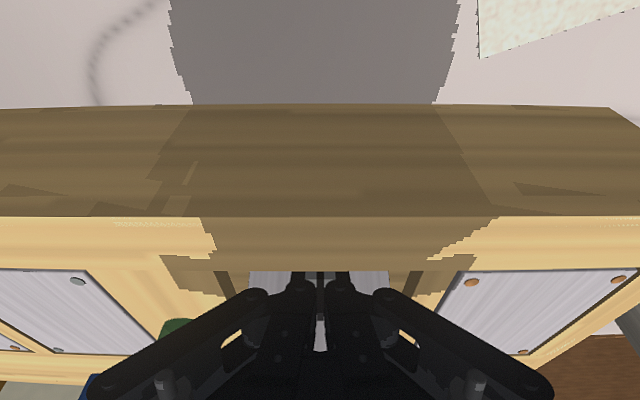

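The wrist view shows plate 2 sunk into its opening, with dark gaps at (225,285) and (400,280) beside it. The fingers are inside and the pot at (175,325) stands clear. Now I push forwards in small steps.

```bash

python3 -m handwheel '-0.0036 0 0.0017 0 0 0; -0.0073 0 0.0034 0 0 0; -0.011 0 0.005 0 0 0; -0.011 0 0.005 0 0 0' | sed -n '1,2p;4p'; python3 -m handwheel '-0.0036 0 0.0017 0 0 0; -0.0073 0 0.0034 0 0 0; -0.0073 0 0.0034 0 0 0' | sed -n '1,2p;4p';python3 -m handwheel '-0.0036 0 0.0017 0 0 0; -0.0073 0 0.0034 0 0 0; -0.0073 0 0.0034 0 0 0' | sed -n '1,2p;4p'; python3 go.py 70 -14 -29 25
python3 - <<'E'
from h import *
p=eyes.snapshot("scene"); cv2.imwrite("pics/s2.png",cv2.resize(p["frame"][140:270,210:430,::-1],None,fx=3,fy=3,interpolation=2))
E
```

```text
t: 7.9
ee_pos: [0.5008, 0.0739, 0.0549]
ft_force: [-4.6, -0.2, -1.7]
t: 8.2
ee_pos: [0.5033, 0.074, 0.0553]
ft_force: [-5.2, 0.3, -3.7]
t: 8.5
ee_pos: [0.5051, 0.0741, 0.0552]
ft_force: [-7.6, -0.1, -1.9]
t 8.5 row [ 0.007 -0.005 -0.007  0.001 -0.003 -0.   ] target [0.5029 0.0727 0.056 ]
now rel: x -11.7 y 71.3 z -29.8 F [-7.6 -0.1 -1.9]
fwd [-0.03628 -0.       0.0168 ]
left [0.e+00 4.e-02 4.e-05]
up [-1.680e-02  4.000e-05 -3.628e-02]
```

View pics/s2.png

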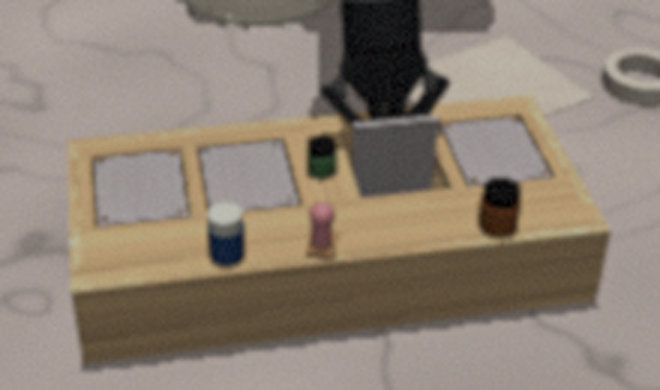

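The plate stands steeply at (395,155) in the crop; the pot, jars and toy are undisturbed. I keep pushing until the force rises at the stop.

```bash

for k in 1; do python3 -m handwheel '-0.0036 0 0.0017 0 0 0; -0.0073 0 0.0034 0 0 0; -0.0073 0 0.0034 0 0 0' | sed -n '1,2p;4p'; done; python3 -m handwheel '-0.0036 0 0.0017 0 0 0; -0.0073 0 0.0034 0 0 0; -0.0073 0 0.0034 0 0 0' | sed -n '1,2p;4p'; python3 -m handwheel '-0.0036 0 0.0017 0 0 0; -0.0036 0 0.0017 0 0 0; -0.0036 0 0.0017 0 0 0' | sed -n '1,2p;4p'
```

```text
t: 8.85
ee_pos: [0.5056, 0.0742, 0.0548]
ft_force: [-22.3, -3.5, 14.3]
t: 9.15
ee_pos: [0.506, 0.0743, 0.0545]
ft_force: [-40.6, -7.6, 31.4]
t: 9.45
ee_pos: [0.5061, 0.0743, 0.0544]
ft_force: [-49.3, -8.8, 41.0]
```

The force jumped and motion stopped, so the hatch is at its upper stop. Backing off, then out along the tool axis.

```bash

python3 -m handwheel '0.018 0 -0.0085 0 0 0; 0.036 0 -0.017 0 0 0; 0.036 0 -0.017 0 0 0' | sed -n '1,2p;4p'; python3 -m handwheel '0 0 -0.08 0 0 0; 0 0 -0.2 0 0 0; 0 0 -0.35 0 0 0; 0 0 -0.5 0 0 0; 0 0 -0.5 0 0 0;0 0 -0.5 0 0 0' | sed -n '1,2p;4p'
python3 - <<'E'
from h import *
p=eyes.snapshot("scene"); cv2.imwrite("pics/s3.png",cv2.resize(p["frame"][140:270,210:430,::-1],None,fx=3,fy=3,interpolation=2))
p=eyes.snapshot("wrist"); save(p,"w3.png")
E
```

```text
t: 9.75
ee_pos: [0.5027, 0.0734, 0.0575]
ft_force: [0.2, 0.1, 0.2]
t: 10.35
ee_pos: [0.4501, 0.0718, 0.1718]
ft_force: [-0.9, -0.6, -1.0]
```

View pics/s3.png

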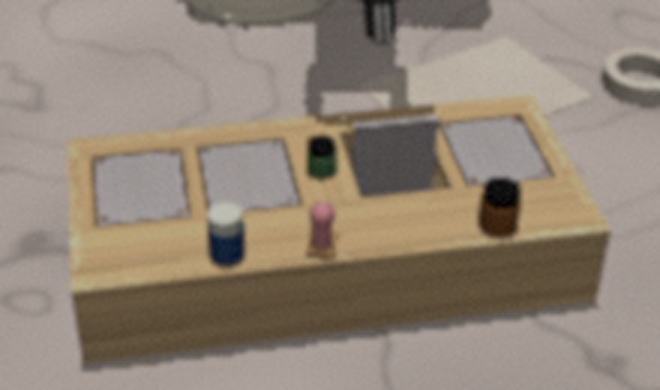

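View pics/w3.png

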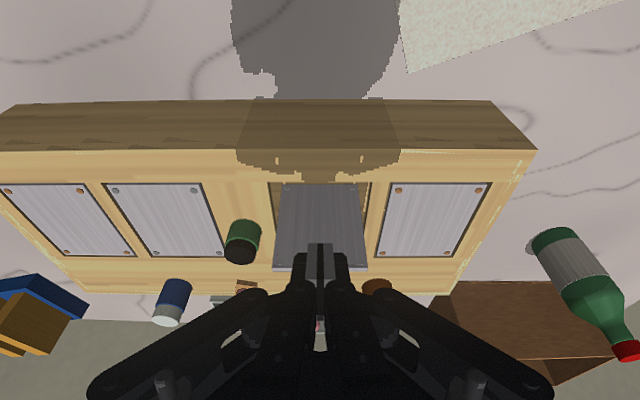

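Both views show the plate standing, its edge at about (395,122) in the scene crop, with everything else in place. One check of the tilt angle from that edge.

```bash
python3 - <<'E'
from h import *; from fit import tw
for c in("scene","top"):
    p=eyes.snapshot(c)
    for th in(1.1,1.2,1.3,1.4,1.5):
        P=np.array([[-.025+.05*np.cos(th),y,.082+.05*np.sin(th)] for y in(.11,.03)])
        q=px(p,tw([.545,.004,.03],P)); print(c,th,((q-[210,140])*3 if c=="scene" else q).round(0).tolist())
    if c=="top": cv2.imwrite("pics/t3.png",cv2.resize(p["frame"][150:250,220:410,::-1],None,fx=4,fy=4,interpolation=2))
E
```

```text
scene 1.1 [[441.0, 131.0], [356.0, 139.0]]
scene 1.2 [[440.0, 126.0], [355.0, 135.0]]
scene 1.3 [[439.0, 122.0], [354.0, 130.0]]
scene 1.4 [[438.0, 118.0], [353.0, 126.0]]
scene 1.5 [[436.0, 114.0], [352.0, 123.0]]
top 1.1 [[273.0, 197.0], [301.0, 196.0]]
top 1.2 [[273.0, 199.0], [301.0, 198.0]]
top 1.3 [[273.0, 200.0], [301.0, 199.0]]
top 1.4 [[273.0, 202.0], [301.0, 201.0]]
top 1.5 [[273.0, 204.0], [301.0, 203.0]]
```

View pics/t3.png

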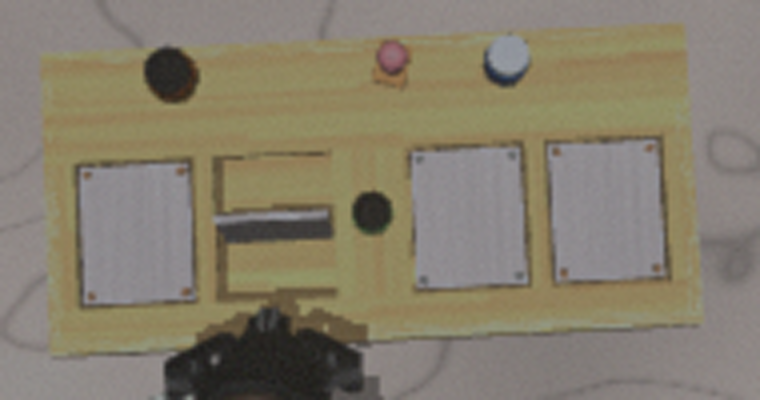

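The edge lies at rows 204 and 203 in the top view, which matches about 1.5 rad. The hatch is upright.

```bash
python3 -c "
from cell import order; print(order.close_job())"
```

```text
the job is handed in; nothing more can be done
None
```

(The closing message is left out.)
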